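# Steady the rocking hump-mould stand with a wedge

### The arm

A 7-joint arm with a two-finger parallel gripper is mounted at the origin on the work surface. World frame = base frame: x ahead of the robot, y to its left, z up, the work surface at z = 0. Lengths are in m, angles in rad, forces in N, time in s.
With the tool pointing down it reaches from about 0.425 to 0.925 m from the base axis. Payload 6.8 kg.
Tool frame: the origin (TCP) lies between the finger pads; the fingertips stand 11 mm ahead of it and the grasp point (between the pads) lies 8 mm behind it; z points along the fingers, y is the line along which they close (so a half turn about z gives the same grasp; the last joint's range is limited). The gripper opens to 85 mm and grips with 20 to 120 N. Pads are 22 mm wide; open, the fingers measure 114 mm over their backs; the gripper's body (76 mm by 85 mm) begins 54 mm behind the grasp point. The pads swing forward as they close: fully open they stand 13 mm farther back than shut.
Start: joints at [1.083, 0.477, 0.022, 1.555, -0.011, 1.109, -0.083], TCP at [0.25, -0.627, 0.242] pointing down, gripper open.
Joint ranges: [-2.96, 2.96], [-0.34, 2.1], [-1.41, 1.46], [0.24, 2.44], [-1.37, 4.51], [0.17, 1.92], [-2.96, 2.96]. Speed limits (rad/s): [2.39, 2.39, 3.14, 3.14, 3.14, 3.14, 3.14].

### API

Orientations are given as a rotation vector (axis times angle).
In Python, from bench import r gives the robot as it stands.
- The arm moves only by the tool send_rows, never from a script. Its argument "deltas" is a list of rows, each an object of numbers: "dx", "dy", "dz": the shift along the world's x, y, z in mm; "rx", "ry", "rz": the turn, a rotation vector about the world's x, y, z in degrees. A call has 1 to 5 rows; each row is the pose to reach, as a shift and turn from the pose commanded when the call began; what a row does not reach only later rows make up. A row lasts 1/12 s, in which the tool goes at most 41.7 mm and 7.16 degrees, less where a joint would pass 70% of its speed; a pose out of reach is approached as far as the arm can. A call with a gripper value outside its range is refused whole. "jaw" is the finger opening in mm, from 0 to 85.4, set as the call begins (left out, the last holds). The fingers move at their own pace and stop on an object; "newtons" is the grip in N (left out, the last holds). Time passes only in rows, so rows that repeat a pose let the fingers close. It gives the time, the measured TCP pose, the force, the opening and the grip force at its end, in the units of the state.
- r.get_obs(): the state, without advancing time (a new reading comes with each control period).
- r.grab_frame(name): name is "scene" or "side" or "wrist"; returns a dict with "frame" (384x512x3 uint8, blue, green, red), "z_map" (384x512 float32, m along the optical axis (not along the pixel's ray), 0 where there is no reading), "vertical_fov" (degrees; the focal length in pixels is half the picture's height over the tangent of half this angle, whatever the lens; pixels are square), "cx", "cy" (the principal point, pixels), "xyz" and "orientation" of the camera in the world. Camera axes: x right, y down, z forward; pixel columns grow to the right and rows downward; lengths in m; the calibration is good to about 2 mm. A picture is of the moment at which its call begins.
- r.hand_in(): hands the job in; it is judged then, once.
The state is a dict: "clock": time; "joints": joint angles; "qvel": joint speeds; "tau": joint torques, N m; "tcp_pos": TCP position; "orientation": TCP orientation; "contact_force": force on the tool from outside, world axes, zero at the start; "moment": the same for the moment, N m; "grip_width": finger opening in m; "gripper_force": force on a finger pad.
Only numpy, scipy, OpenCV 4.12 (cv2) and the standard library are available. Lean on these libraries where they do the work, as an engineer would, in place of code of your own. Each camera call takes 0.05 s, during which the arm holds its last target. There are 200 camera calls.

### The job

The low wooden stand that carries the plaster hump mould rocks, because one of its four feet, at the corner farthest from the dome, is too short and hangs above the bench. Without picking anything up or dragging the stand out of its place, push the wooden wedge along the bench, thin end first, in under the short foot until it just takes up the gap, then test by pressing down firmly on the stand's deck right above that foot (about one kilogram's weight): the stand must stay level and not dip; if it dips, push the wedge further in and test again. Finish while still pressing down there, the stand level and borne by the wedge, and leave the other things on the bench alone.

Things in the scene. Friction and masses are not known exactly. Their poses are not given: they have to be found in the camera images.
- stand: loose wooden stand, 2 to 3 kg: deck 200 mm (own x) by 260 mm (own y), 22 mm thick, top 64 mm above the bench; a white plaster dome (100 mm across, 50 mm high) fixed on it at x +36, y +45 mm. Four 36 mm square feet centred at x +-80, y +-110 mm; three stand on round glides (18 mm across, 5 mm high), the one at x -80, y -110 hangs above it. It slides only at some 10 N or more. Origin: centre of the stand at bench level; z up
- short_foot (a point): bench-level point (z 0 of the stand, its axes) below the centre of the short foot. That foot, 36 mm square, has lost its glide and is worn: its flat underside hangs an unknown 5 to 10 mm above the bench; its outer face is 18 mm from here towards the stand's -y; behind it, under the deck, is open space. The wedge goes in towards +y
- stand_press (a point): point on the deck's top straight above the short foot, 64 mm above the bench (axes as the stand's): where to press. The deck is bare for 50 mm around it, its edges are 20 mm away. Unwedged, the stand sits level on three feet and dips 5 to 10 mm here under 4 to 6 N
- wedge: loose wooden wedge lying flat, 140 mm long (own y) by 50 mm wide (own x), 0.06 to 0.13 kg: 3 mm thick at the thin end (+y), rising 0.15 mm per mm to a 24 mm high upright back face at -y. It starts with the thin end 40 to 90 mm outside the short foot, pointing roughly at it. It slides at under 1 N; under the foot it jams and the push rises fast past 4 N. Origin: centre of its underside
- wedge_tip (a point): middle of the wedge's thin end, at its underside (axes as the wedge's)
- wedge_back (a point): middle of the wedge's upright back face, 12 mm above its underside (axes as the wedge's)
- batten: bystander: flat wooden strip 28 x 170 x 12 mm, even thickness; origin: centre of its underside
- brush: bystander: flat brush 170 mm long, lying; origin at its underside
- dishes: bystander: two stacked unfired dishes, 112 mm across, 61 mm high; origin: centre of the underside
- cup: bystander: terracotta cup 72 mm across, 75 mm high; origin: centre of the underside
- sponge: bystander: sponge block 70 x 100 x 32 mm; origin: centre of the underside
- jar: bystander: glass jar 72 mm across, 95 mm high; origin: centre of the underside
- sander: bystander: lying roll of abrasive, 34 mm across, 85 mm long; origin at its underside
There are look-alikes about, which are no part of the job. Leave any purple look-alike of the wedge alone.

How it is judged:
On the way:
1. the wedge's thin end is under the short foot, still without any press on the stand (y of wedge_tip in the frame of stand between -0.123 and -0.02 m and x of wedge_tip in the frame of stand between -0.125 and -0.035 m and contact force between the fingers and stand below 1 N), for 0.1 s.
At the end, for the whole second after the job is handed in: Fingers press the stand with over 6 N within 50 mm of the point above the short foot, not touching the wedge; the wedge lies on the bench, thin end 5 to 108 mm past the foot's outer face, within 45 mm sideways, bearing over 1.5 N; the stand is still, tilted under 0.015 rad (y of wedge_tip in the frame of stand between -0.123 and -0.02 m and x of wedge_tip in the frame of stand between -0.125 and -0.035 m and contact force between the fingers and stand above 6 N and horizontal distance between the grasp point and stand_press below 0.05 m and contact force between wedge and stand above 1.5 N and contact force between the fingers and wedge below 0.5 N and angle between stand's own z axis and vertical below 0.015 rad and linear speed of stand below 0.02 m/s and height (world z) of wedge below 0.006 m); the arm keeps its last pose, push and grip.
It fails at once if the wedge is lifted off the bench or tipped up (height (world z) of wedge above 0.015 m or angle between wedge's own z axis and vertical above 0.3 rad).
It fails at once if the stand is lifted (height (world z) of stand above 0.02 m).
It fails at once if the stand is dragged more than 40 mm from its place (distance of stand from where it was at the start of the episode above 0.04 m).
It fails at once if another thing on the bench is moved more than 30 mm (distance of any of batten, brush, dishes, cup, sponge, jar, sander from where it was at the start of the episode above 0.03 m).
It also fails if it takes over 58 s, if anything falls off the work surface, if the arm or the gripper's body presses on something with over 40 N, if the wrist force passes 120 N, or if a joint passes its speed limit or range.

## Working session

There is one attempt and no reset: what is moved stays moved. The work goes in short steps, Python scripts to look and compute and a tool call to move; the robot and the scene stay as the last step left them, time stands still between calls to the robot, and variables do not carry over. Pictures are saved under pics/ and viewed, at most 10 in all, crops included, and the job is handed in when it is done.

Besides the shell and the picture viewer there is one more tool, called in YAML: its name, and indented under it one key for each argument. send_rows: Moves the arm, as the interface text tells. Its arguments: {"type":"object","properties":{"deltas":{"type":"array","items":{"type":"object","properties":{"dx":{"type":"number"},"dy":{"type":"number"},"dz":{"type":"number"},"rx":{"type":"number"},"ry":{"type":"number"},"rz":{"type":"number"}}}},"jaw":{"type":"number"},"newtons":{"type":"number"}},"required":["deltas"]}

```bash
mkdir -p pics; cat > h.py <<'E'
import numpy as np, cv2, pickle
from scipy.spatial.transform import Rotation as R
from bench import r
def grab(n,tag):
    f=r.grab_frame(n); pickle.dump(f,open(f'{tag}.pkl','wb')); cv2.imwrite(f'pics/{tag}.png',f['frame']); return f
def load(tag): return pickle.load(open(f'{tag}.pkl','rb'))
def cloud(f):
    h,w=f['z_map'].shape; F=h/2/np.tan(np.radians(f['vertical_fov'])/2)
    u,v=np.meshgrid(np.arange(w),np.arange(h)); z=f['z_map']
    p=np.stack([(u-f['cx'])/F*z,(v-f['cy'])/F*z,z],-1)
    o=np.array(f['orientation']); M=R.from_rotvec(o).as_matrix() if o.size==3 else (o if o.size==9 else R.from_quat(o).as_matrix())
    P=p@M.T+np.array(f['xyz']); P[z==0]=np.nan; return P
E
python3 - <<'E'
from h import *
a=grab('scene','s0');b=grab('side','d0');c=grab('wrist','w0')
for f in(a,b,c):print(f['xyz'],f['orientation'],f['vertical_fov'])
cv2.imwrite('pics/all.png',np.vstack([np.hstack([a['frame'],b['frame']])]) [:, :])
cv2.imwrite('pics/s0big.png',cv2.resize(a['frame'],(800,600)))
o=r.get_obs();print(o['clock'],o['tcp_pos'],o['orientation'],o['contact_force'])
E
```

```text
[ 1.19438164 -0.20332898  1.11247414] [-2.12038063 -1.51641902  0.47576666] 50.6298889050039
[-0.0181463   0.59410138  1.01230886] [-1.04311841  2.51815334 -0.93085364] 51.389723865858635
[ 0.31256518 -0.60134117  0.37405976] [ 2.40662876 -1.63046615 -0.22843049] 65.11217641578148
0.15 [ 0.2500738  -0.62651774  0.2415564 ] [-3.08381434e+00 -5.92750830e-01  5.80228216e-04] [-0.03943453  0.41018678 -0.09818239]
```

View pics/s0big.png

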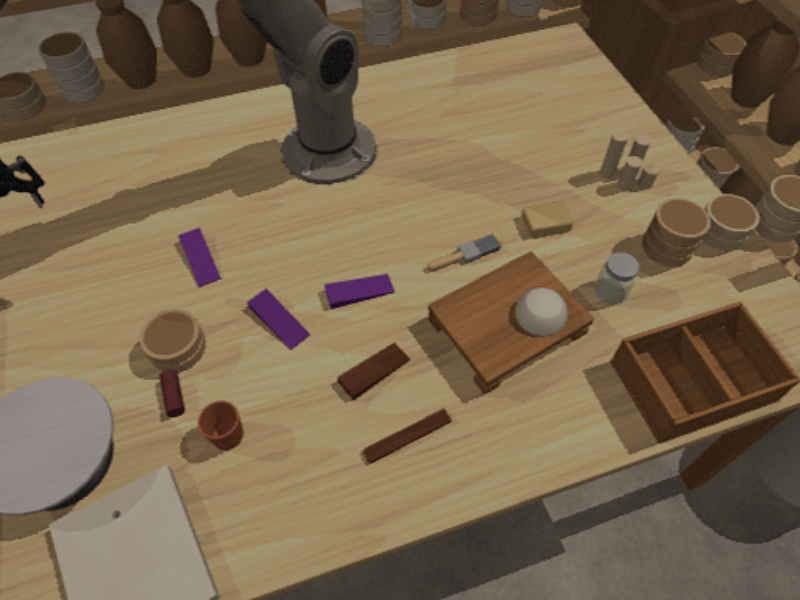

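View pics/d0.png

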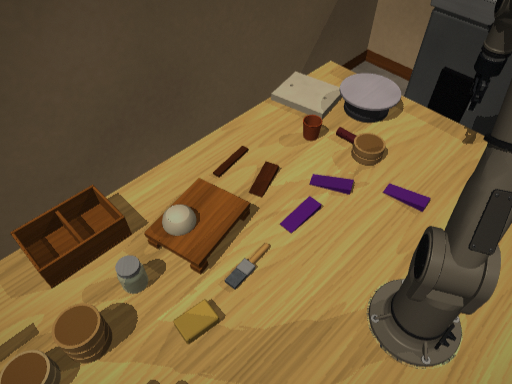

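```bash
python3 - <<'E'
from h import *
for tag in('s0','d0'):
    f=load(tag);P=cloud(f)
    img=f['frame'].astype(int)
    z=P[...,2]; hsv=cv2.cvtColor(f['frame'],cv2.COLOR_BGR2HSV)
    roi=(P[...,0]>.3)&(P[...,0]<1.1)&(abs(P[...,1])<.6)
    print(tag,'bench z',np.nanmedian(z[roi&(abs(z)<.01)]))
    m=(roi&(z>.056)&(z<.072)).astype(np.uint8)
    n,l,st,c=cv2.connectedComponentsWithStats(m)
    for i in range(1,n):
        if st[i,4]>300:
            q=P[l==i]; rc=cv2.minAreaRect(q[:,:2].astype(np.float32)*1000); print('deck',st[i],rc,cv2.boxPoints(rc).round().tolist(),np.median(q[:,2]))
    m=roi&(z>.08)&(z<.12)
    n,l,st,c=cv2.connectedComponentsWithStats(m.astype(np.uint8))
    for i in range(1,n):
        if st[i,4]>60: q=P[l==i]; print('high',c[i],q.mean(0))
    m=roi&(z>.0025)&(z<.035)&(hsv[...,2]<110)
    n,l,st,c=cv2.connectedComponentsWithStats(m.astype(np.uint8))
    for i in range(1,n):
        if st[i,4]>100: q=P[l==i]; rc=cv2.minAreaRect(q[:,:2].astype(np.float32)*1000); print('low',c[i].round(),st[i,4],rc,cv2.boxPoints(rc).round().tolist(),np.median(q[:,2]))
f=load('s0')['frame'];cv2.imwrite('pics/c1.png',cv2.resize(f[150:310,200:400],None,fx=4,fy=3.75,interpolation=cv2.INTER_CUBIC)[:600,:800])
E
```

```text
s0 bench z 0.0006773200815680669
deck [ 274  160  106   86 3990] ((625.1105346679688, 209.01051330566406), (202.16571044921875, 263.4316711425781), 12.941017150878906) [[497.0, 315.0], [556.0, 58.0], [753.0, 103.0], [694.0, 360.0]] 0.06451729622395896
deck [ 89 198  39  33 960] ((457.4398193359375, -432.85577392578125), (112.09307098388672, 109.8130111694336), 40.50233459472656) [[379.0, -428.0], [450.0, -511.0], [536.0, -438.0], [464.0, -355.0]] 0.061730095513606975
high [425.44747082 145.00389105] [0.55834372 0.58571403 0.10071501]
high [397.15483871 170.19677419] [0.61507486 0.45126213 0.09400784]
high [346.00981767 197.542777  ] [0.65981797 0.25154071 0.10197903]
high [439.52199762 237.66587396] [0.85697744 0.44827675 0.08857169]
high [ 57.30781373 274.75769534] [ 0.6269157  -0.57447808  0.0919725 ]
low [347. 146.] 166 ((420.0867004394531, 392.2021484375), (114.04890441894531, 53.9688606262207), 53.90105056762695) [[365.0, 362.0], [408.0, 330.0], [475.0, 422.0], [432.0, 454.0]] 0.01757810319619091
low [416. 161.] 173 ((548.2014770507812, 578.3505249023438), (99.15951538085938, 39
[... 5857 characters left out ...]
0, 277.0], [412.0, 112.0], [459.0, 116.0], [444.0, 281.0]] 0.016524302818119563
low [200. 267.] 108 ((513.4178466796875, 304.587158203125), (49.46150207519531, 26.011207580566406), 60.095760345458984) [[490.0, 290.0], [512.0, 277.0], [537.0, 320.0], [514.0, 333.0]] 0.023249928604734404
low [139. 287.] 137 ((592.5562744140625, 451.86151123046875), (34.03219223022461, 73.33075714111328), 9.817618370056152) [[570.0, 485.0], [582.0, 413.0], [616.0, 419.0], [603.0, 491.0]] 0.020401116507073103
low [204. 331.] 167 ((367.0039367675781, 408.4603576660156), (20.984241485595703, 105.82894134521484), 2.613349437713623) [[354.0, 461.0], [359.0, 355.0], [380.0, 356.0], [375.0, 462.0]] 0.02040497008553166
```

View pics/c1.png

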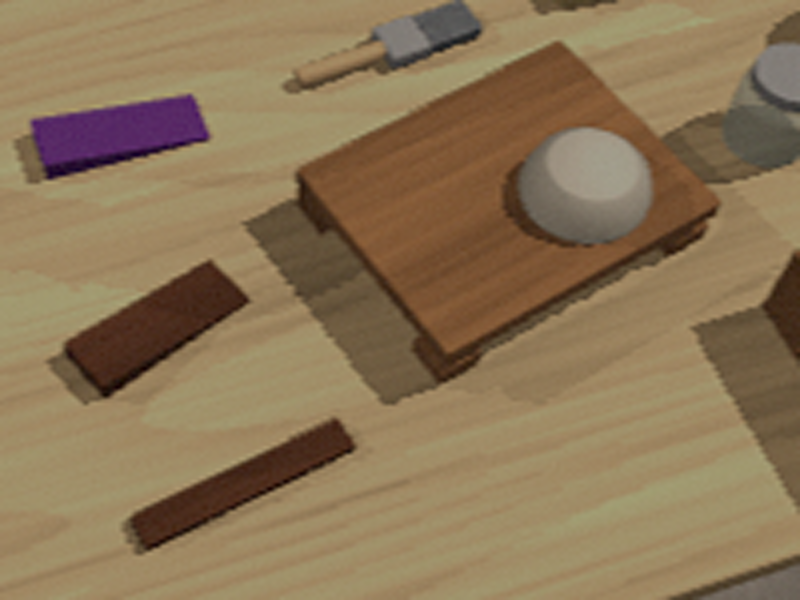

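Candidates, in the 800x600 scene: the brown block at (373,371), the batten at (408,436), and purple look-alikes at (360,290), (278,318) and (199,257). I choose the brown block: it is 50x140 mm and points at the stand's left corner. The crop shows it at (155,325), with the short foot at (312,205). Next I check its slope and the tool's yaw.

```bash
python3 - <<'E'
from h import *
c=np.array([.6334,-.077]);a=np.radians(20);y=np.array([-np.sin(a),np.cos(a)]);x=np.array([np.cos(a),np.sin(a)])
for t in('s0','d0'):
    P=cloud(load(t)).reshape(-1,3);q=P[:,:2]-c;u=q@x;v=q@y
    for b in np.arange(-.09,.09,.02):
        m=(abs(u)<.015)&(abs(v-b)<.005);print(t,round(b,2),m.sum(),np.round(np.nanmedian(P[m,2])*1000,1) if m.any() else '')
    m=(abs(v)<.05)&(abs(u)<.05)&(P[:,2]>.0045); print('u range',np.nanpercentile(u[m],[1,99]))
    m=(abs(u)<.015)&(abs(v)<.1)&(P[:,2]>.0035); print('v range',np.nanpercentile(v[m],[1,99]))
    m=(abs(P[:,0]-.7)<.15)&(abs(P[:,1]+.3)<.1)&(P[:,2]>.03);print('cup',P[m].mean(0))
o=r.get_obs();print(R.from_rotvec(o['orientation']).as_matrix().round(3))
E
```

```text
s0 -0.09 32 0.4
s0 -0.07 46 6.5
s0 -0.05 31 21.9
s0 -0.03 27 19.4
s0 -0.01 27 16.2
s0 0.01 28 12.6
s0 0.03 27 9.8
s0 0.05 27 6.8
s0 0.07 27 3.8
u range [-0.03430454  0.03803236]
v range [-0.08708546  0.07432715]
cup [ 0.66687055 -0.36960862  0.05787292]
d0 -0.09 10 1.4
d0 -0.07 4 21.4
d0 -0.05 19 22.2
d0 -0.03 21 17.7
d0 -0.01 22 15.9
d0 0.01 21 11.9
d0 0.03 21 9.2
d0 0.05 20 6.0
d0 0.07 24 2.2
u range [-0.02563906  0.0261652 ]
v range [-0.06604696  0.07215776]
cup [ 0.67055243 -0.36638199  0.05613905]
[[ 0.929  0.371 -0.001]
 [ 0.371 -0.929  0.001]
 [-0.    -0.001 -1.   ]]
```

send_rows:
  deltas:
    - {"dx": 28, "dy": 30, "rz": 5.9}
    - {"dx": 56, "dy": 60, "rz": 11.8}
    - {"dx": 84, "dy": 91, "rz": 17.6}
    - {"dx": 112, "dy": 121, "rz": 23.5}
    - {"dx": 139, "dy": 151, "rz": 29.4}
  jaw: 15
  newtons: 40

```text
$.deltas[0]: bad value
```

send_rows:
  deltas:
    - {"dx": 28, "dy": 30, "rz": 5.9}
    - {"dx": 56, "dy": 60, "rz": 11.8}
    - {"dx": 84, "dy": 91, "rz": 17.6}
    - {"dx": 112, "dy": 121, "rz": 23.5}
    - {"dx": 139, "dy": 151, "rz": 29.4}

```text
$.deltas[0]: bad value
```

send_rows:
  deltas:
    - {"dx": 28, "dy": 30, "rz": 5.9}
    - {"dx": 56, "dy": 60, "rz": 11.8}
    - {"dx": 84, "dy": 91, "rz": 17.6}
    - {"dx": 112, "dy": 121, "rz": 23.5}
    - {"dx": 139, "dy": 151, "rz": 29.4}

```text
$.deltas[0]: bad value
```

send_rows:
  deltas:
    - {"dz": -30}
    - {"dz": -60}
    - {"dz": -90}
    - {"dz": -120}
    - {"dz": -120}

```text
$.deltas[0]: bad value
```

send_rows:
  deltas:
    - {"dx": 28, "dy": 30, "dz": 0, "rx": 0, "ry": 0, "rz": 5.9}
    - {"dx": 56, "dy": 60, "dz": 0, "rx": 0, "ry": 0, "rz": 11.8}
    - {"dx": 84, "dy": 91, "dz": 0, "rx": 0, "ry": 0, "rz": 17.6}
    - {"dx": 112, "dy": 121, "dz": 0, "rx": 0, "ry": 0, "rz": 23.5}
    - {"dx": 139, "dy": 151, "dz": 0, "rx": 0, "ry": 0, "rz": 29.4}
  jaw: 15
  newtons: 40

```text
clock: 0.57
tcp_pos: [0.3903, -0.4741, 0.2422]
orientation: [-2.83, -1.364, 0.0]
contact_force: [-0.2, 0.3, -0.6]
grip_width: 0.0254
gripper_force: 0.0
```

send_rows:
  deltas:
    - {"dx": 28, "dy": 30, "dz": 0, "rx": 0, "ry": 0, "rz": 5.9}
    - {"dx": 56, "dy": 60, "dz": 0, "rx": 0, "ry": 0, "rz": 11.8}
    - {"dx": 84, "dy": 91, "dz": 0, "rx": 0, "ry": 0, "rz": 17.6}
    - {"dx": 112, "dy": 121, "dz": 0, "rx": 0, "ry": 0, "rz": 23.5}
    - {"dx": 139, "dy": 151, "dz": 0, "rx": 0, "ry": 0, "rz": 29.4}

```text
clock: 0.98
tcp_pos: [0.5293, -0.3231, 0.2423]
orientation: [-2.391, -2.037, -0.0]
contact_force: [1.1, -1.6, -0.4]
grip_width: 0.0149
gripper_force: 0.0
```

send_rows:
  deltas:
    - {"dx": 28, "dy": 30, "dz": 0, "rx": 0, "ry": 0, "rz": 5.9}
    - {"dx": 56, "dy": 60, "dz": 0, "rx": 0, "ry": 0, "rz": 11.8}
    - {"dx": 84, "dy": 91, "dz": 0, "rx": 0, "ry": 0, "rz": 17.6}
    - {"dx": 112, "dy": 121, "dz": 0, "rx": 0, "ry": 0, "rz": 23.5}
    - {"dx": 139, "dy": 151, "dz": 0, "rx": 0, "ry": 0, "rz": 29.4}

```text
clock: 1.4
tcp_pos: [0.6683, -0.1723, 0.2421]
orientation: [-1.796, -2.577, 0.0]
contact_force: [0.3, -0.6, 0.1]
grip_width: 0.0149
gripper_force: 0.0
```

send_rows:
  deltas:
    - {"dx": 0, "dy": 0, "dz": -30, "rx": 0, "ry": 0, "rz": 0}
    - {"dx": 0, "dy": 0, "dz": -65, "rx": 0, "ry": 0, "rz": 0}
    - {"dx": 0, "dy": 0, "dz": -100, "rx": 0, "ry": 0, "rz": 0}
    - {"dx": 0, "dy": 0, "dz": -125, "rx": 0, "ry": 0, "rz": 0}
    - {"dx": 0, "dy": 0, "dz": -125, "rx": 0, "ry": 0, "rz": 0}

```text
clock: 1.82
tcp_pos: [0.6629, -0.1735, 0.1105]
orientation: [-1.796, -2.565, 0.007]
contact_force: [-0.8, -0.3, -0.1]
grip_width: 0.0155
gripper_force: 0.0
```

```bash
python3 - <<'E'
from h import *
o=r.get_obs();M=R.from_rotvec(o['orientation']).as_matrix();print(M.round(3),o['tcp_pos'],o['contact_force'],o['joints'],o['grip_width'])
f=grab('wrist','w1')
E
```

```text
[[-0.342  0.94  -0.011]
 [ 0.94   0.342  0.002]
 [ 0.006 -0.01  -1.   ]] [ 0.66286772 -0.17346787  0.11053578] [-0.81604116 -0.29359119 -0.05671831] [ 0.44333472  0.66604705 -0.40978454  1.60081039  0.30644234  0.95052391
  0.27829668] 0.015470996193351362
```

View pics/w1.png

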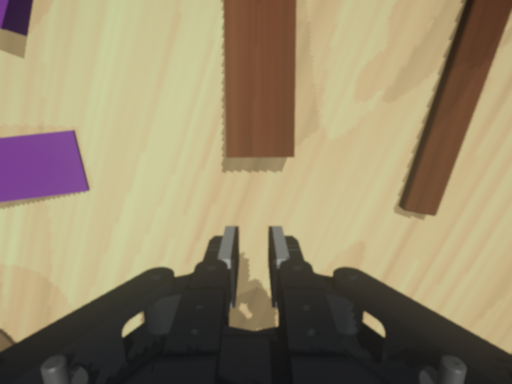

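The wrist view shows the brown wedge's back edge at row 157, columns 225–294, its axis vertical and so aligned with the tool. The fingers are at columns 238–270.

```bash
python3 - <<'E'
from h import *
P=cloud(load('w1'))
for v,u in((152,230),(152,260),(152,290),(10,230),(10,290)):print(u,v,(P[v,u]*1000).round(1))
o=r.get_obs();print(o['tcp_pos'],o['qvel'].round(3) if hasattr(o['qvel'],'round') else o['qvel'])
E
```

```text
230 152 [ 632.4 -145.6   24.1]
260 152 [ 653.  -138.1   24.4]
290 152 [ 673.5 -130.5   24.7]
230 10 [600.1 -54.5   9.3]
290 10 [639.2 -40.8  10.7]
[ 0.66485112 -0.17370421  0.11404061] [ 0.005 -0.058 -0.022 -0.068 -0.007  0.018  0.005]
```

send_rows:
  deltas:
    - {"dx": 0, "dy": 0, "dz": -25, "rx": 0, "ry": 0, "rz": 0}
    - {"dx": 0, "dy": 0, "dz": -50, "rx": 0, "ry": 0, "rz": 0}
    - {"dx": 0, "dy": 0, "dz": -75, "rx": 0, "ry": 0, "rz": 0}
    - {"dx": 0, "dy": 0, "dz": -93, "rx": 0, "ry": 0, "rz": 0}
    - {"dx": 0, "dy": 0, "dz": -93, "rx": 0, "ry": 0, "rz": 0}

```text
clock: 2.28
tcp_pos: [0.666, -0.1739, 0.0227]
orientation: [-1.801, -2.57, 0.002]
contact_force: [-0.2, 1.6, 0.1]
grip_width: 0.0151
gripper_force: 0.0
```

send_rows:
  deltas:
    - {"dx": 0, "dy": 0, "dz": 0, "rx": 0, "ry": 0, "rz": 0}
    - {"dx": 0, "dy": 0, "dz": 0, "rx": 0, "ry": 0, "rz": 0}
    - {"dx": 0, "dy": 0, "dz": 0, "rx": 0, "ry": 0, "rz": 0}

```text
clock: 2.53
tcp_pos: [0.6691, -0.1742, 0.0271]
orientation: [1.801, 2.57, 0.003]
contact_force: [0.3, 0.2, -0.7]
grip_width: 0.0151
gripper_force: 0.0
```

send_rows:
  deltas:
    - {"dx": -2.5, "dy": -1, "dz": -5, "rx": 0, "ry": 0, "rz": 0}
    - {"dx": -2.5, "dy": -1, "dz": -10, "rx": 0, "ry": 0, "rz": 0}
    - {"dx": -5, "dy": 5, "dz": -10, "rx": 0, "ry": 0, "rz": 0}
    - {"dx": -7, "dy": 11, "dz": -10, "rx": 0, "ry": 0, "rz": 0}
    - {"dx": -8, "dy": 14, "dz": -10, "rx": 0, "ry": 0, "rz": 0}

```text
clock: 2.95
tcp_pos: [0.6588, -0.1581, 0.0142]
orientation: [-1.801, -2.573, -0.001]
contact_force: [-0.2, -0.2, 0.1]
grip_width: 0.0151
gripper_force: 0.0
```

send_rows:
  deltas:
    - {"dx": -2, "dy": 5.6, "dz": 0, "rx": 0, "ry": 0, "rz": 0}
    - {"dx": -4, "dy": 11.2, "dz": 0, "rx": 0, "ry": 0, "rz": 0}
    - {"dx": -6, "dy": 16.8, "dz": 0, "rx": 0, "ry": 0, "rz": 0}
    - {"dx": -8.2, "dy": 22.5, "dz": 0, "rx": 0, "ry": 0, "rz": 0}
    - {"dx": -10.2, "dy": 28.1, "dz": 0, "rx": 0, "ry": 0, "rz": 0}

```text
clock: 3.37
tcp_pos: [0.6489, -0.1312, 0.0144]
orientation: [1.803, 2.573, -0.0]
contact_force: [-0.4, -0.4, 0.2]
grip_width: 0.0152
gripper_force: 0.3
```

send_rows:
  deltas:
    - {"dx": -2, "dy": 5.6, "dz": 0, "rx": 0, "ry": 0, "rz": 0}
    - {"dx": -4, "dy": 11.2, "dz": 0, "rx": 0, "ry": 0, "rz": 0}
    - {"dx": -6, "dy": 16.8, "dz": 0, "rx": 0, "ry": 0, "rz": 0}
    - {"dx": -8.2, "dy": 22.5, "dz": 0, "rx": 0, "ry": 0, "rz": 0}
    - {"dx": -10.2, "dy": 28.1, "dz": 0, "rx": 0, "ry": 0, "rz": 0}

```text
clock: 3.78
tcp_pos: [0.6387, -0.1032, 0.0144]
orientation: [1.803, 2.573, 0.0]
contact_force: [0.6, -0.6, -0.2]
grip_width: 0.0151
gripper_force: 0.5
```

```bash
python3 - <<'E'
from h import *
f=grab('side','d1')['frame'];g=grab('wrist','w2')['frame'];h=grab('scene','s1')['frame']
a=cv2.resize(h[150:260,220:360],(400,314));b=cv2.resize(f[120:260,140:320],(400,311));c=cv2.resize(g,(400,300))
cv2.imwrite('pics/m1.png',np.hstack([np.vstack([a[:300],c]),np.vstack([b[:300],np.zeros((300,400,3),np.uint8)])]))
o=r.get_obs();print(o['tcp_pos'],o['contact_force'])
E
```

```text
[ 0.63865902 -0.10274325  0.01428904] [-0.40643545  0.02632434  0.37053342]
```

View pics/m1.png

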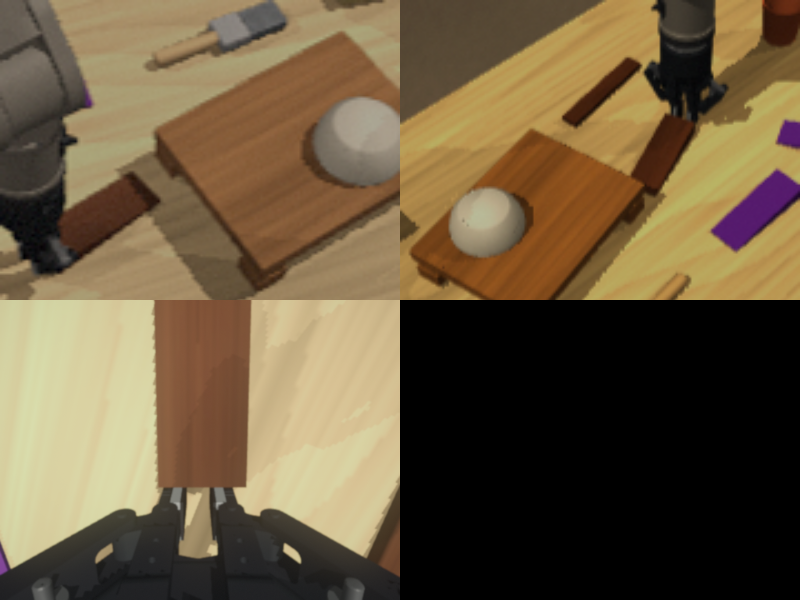

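The picture shows the fingers square on the wedge's back (wrist panel (200,487)) and the thin end short of the short foot (scene panel (150,190) against the foot at (168,160)). By calculation about 30 mm is left.

send_rows:
  deltas:
    - {"dx": -2, "dy": 5.6, "dz": 0, "rx": 0, "ry": 0, "rz": 0}
    - {"dx": -4, "dy": 11.2, "dz": 0, "rx": 0, "ry": 0, "rz": 0}
    - {"dx": -6, "dy": 16.8, "dz": 0, "rx": 0, "ry": 0, "rz": 0}
    - {"dx": -8.2, "dy": 22.5, "dz": 0, "rx": 0, "ry": 0, "rz": 0}
    - {"dx": -10.2, "dy": 28.1, "dz": 0, "rx": 0, "ry": 0, "rz": 0}

```text
clock: 4.35
tcp_pos: [0.6283, -0.0747, 0.0143]
orientation: [-1.802, -2.573, -0.0]
contact_force: [-0.3, -0.3, 0.3]
grip_width: 0.0152
gripper_force: 0.3
```

send_rows:
  deltas:
    - {"dx": -0.7, "dy": 1.9, "dz": 0, "rx": 0, "ry": 0, "rz": 0}
    - {"dx": -1.4, "dy": 3.8, "dz": 0, "rx": 0, "ry": 0, "rz": 0}
    - {"dx": -2.1, "dy": 5.6, "dz": 0, "rx": 0, "ry": 0, "rz": 0}
    - {"dx": -2.7, "dy": 7.5, "dz": 0, "rx": 0, "ry": 0, "rz": 0}
    - {"dx": -3.4, "dy": 9.4, "dz": 0, "rx": 0, "ry": 0, "rz": 0}

```text
clock: 4.77
tcp_pos: [0.6253, -0.0664, 0.0143]
orientation: [1.803, 2.572, -0.0]
contact_force: [0.4, -0.4, -1.3]
grip_width: 0.0151
gripper_force: 0.2
```

Tip is ~10 mm in. Continue in small steps, watching the force.

send_rows:
  deltas:
    - {"dx": -0.5, "dy": 1.4, "dz": 0, "rx": 0, "ry": 0, "rz": 0}
    - {"dx": -1, "dy": 2.8, "dz": 0, "rx": 0, "ry": 0, "rz": 0}
    - {"dx": -1.5, "dy": 4.2, "dz": 0, "rx": 0, "ry": 0, "rz": 0}
    - {"dx": -2, "dy": 5.6, "dz": 0, "rx": 0, "ry": 0, "rz": 0}

```text
clock: 5.1
tcp_pos: [0.6232, -0.0605, 0.0143]
orientation: [1.803, 2.573, 0.0]
contact_force: [-0.2, -0.9, 0.5]
grip_width: 0.0149
gripper_force: 0.2
```

send_rows:
  deltas:
    - {"dx": -0.5, "dy": 1.4, "dz": 0, "rx": 0, "ry": 0, "rz": 0}
    - {"dx": -1, "dy": 2.8, "dz": 0, "rx": 0, "ry": 0, "rz": 0}
    - {"dx": -1.5, "dy": 4.2, "dz": 0, "rx": 0, "ry": 0, "rz": 0}

```text
clock: 5.35
tcp_pos: [0.6217, -0.0563, 0.0143]
orientation: [-1.803, -2.573, -0.0]
contact_force: [0.4, -0.5, 0.3]
grip_width: 0.0152
gripper_force: 0.2
```

send_rows:
  deltas:
    - {"dx": -0.5, "dy": 1.4, "dz": 0, "rx": 0, "ry": 0, "rz": 0}
    - {"dx": -1, "dy": 2.8, "dz": 0, "rx": 0, "ry": 0, "rz": 0}
    - {"dx": -1.5, "dy": 4.2, "dz": 0, "rx": 0, "ry": 0, "rz": 0}

```text
clock: 5.6
tcp_pos: [0.6202, -0.0521, 0.0143]
orientation: [1.803, 2.573, 0.0]
contact_force: [0.0, 0.5, 0.2]
grip_width: 0.0148
gripper_force: 0.2
```

send_rows:
  deltas:
    - {"dx": -0.5, "dy": 1.4, "dz": 0, "rx": 0, "ry": 0, "rz": 0}
    - {"dx": -1, "dy": 2.8, "dz": 0, "rx": 0, "ry": 0, "rz": 0}
    - {"dx": -1, "dy": 2.8, "dz": 0, "rx": 0, "ry": 0, "rz": 0}

```text
clock: 5.85
tcp_pos: [0.6192, -0.0489, 0.0143]
orientation: [-1.802, -2.573, -0.0]
contact_force: [-0.3, -0.0, -0.3]
grip_width: 0.0147
gripper_force: 0.0
```

send_rows:
  deltas:
    - {"dx": -0.5, "dy": 1.4, "dz": 0, "rx": 0, "ry": 0, "rz": 0}
    - {"dx": -1, "dy": 2.8, "dz": 0, "rx": 0, "ry": 0, "rz": 0}
    - {"dx": -1.5, "dy": 4.2, "dz": 0, "rx": 0, "ry": 0, "rz": 0}

```text
clock: 6.1
tcp_pos: [0.6178, -0.0452, 0.0143]
orientation: [1.803, 2.573, 0.0]
contact_force: [0.3, -0.5, -1.1]
grip_width: 0.015
gripper_force: 0.3
```

send_rows:
  deltas:
    - {"dx": -0.5, "dy": 1.4, "dz": 0, "rx": 0, "ry": 0, "rz": 0}
    - {"dx": -1, "dy": 2.8, "dz": 0, "rx": 0, "ry": 0, "rz": 0}
    - {"dx": -1, "dy": 2.8, "dz": 0, "rx": 0, "ry": 0, "rz": 0}

```text
clock: 6.35
tcp_pos: [0.6166, -0.0419, 0.0143]
orientation: [-1.802, -2.573, -0.0]
contact_force: [0.2, 0.3, 0.3]
grip_width: 0.0153
gripper_force: 0.0
```

send_rows:
  deltas:
    - {"dx": -0.5, "dy": 1.4, "dz": 0, "rx": 0, "ry": 0, "rz": 0}
    - {"dx": -1, "dy": 2.8, "dz": 0, "rx": 0, "ry": 0, "rz": 0}
    - {"dx": -1, "dy": 2.8, "dz": 0, "rx": 0, "ry": 0, "rz": 0}

```text
clock: 6.6
tcp_pos: [0.6158, -0.0399, 0.0143]
orientation: [1.803, 2.572, -0.001]
contact_force: [1.5, -1.5, 0.1]
grip_width: 0.0155
gripper_force: 0.7
```

send_rows:
  deltas:
    - {"dx": -0.5, "dy": 1.4, "dz": 0, "rx": 0, "ry": 0, "rz": 0}
    - {"dx": -1, "dy": 2.8, "dz": 0, "rx": 0, "ry": 0, "rz": 0}
    - {"dx": -1, "dy": 2.8, "dz": 0, "rx": 0, "ry": 0, "rz": 0}

```text
clock: 6.85
tcp_pos: [0.6151, -0.0386, 0.0144]
orientation: [1.804, 2.57, -0.002]
contact_force: [1.2, -5.4, -0.1]
grip_width: 0.0154
gripper_force: 2.7
```

```bash
python3 - <<'E'
from h import *
f=grab('side','d2')['frame'];g=grab('wrist','w3')['frame'];h=grab('scene','s2')['frame']
a=cv2.resize(h[150:260,220:360],(400,314));b=cv2.resize(f[120:260,140:320],(400,311));c=cv2.resize(g,(400,300))
cv2.imwrite('pics/m2.png',np.hstack([np.vstack([a[:300],c]),np.vstack([b[:300],np.zeros((300,400,3),np.uint8)])]))
o=r.get_obs();print(o['tcp_pos'],o['contact_force'])
P=cloud(load('s2'));z=P[...,2]
m=((P[...,0]>.3)&(P[...,0]<.8)&(P[...,1]>.04)&(P[...,1]<.4)&(z>.056)&(z<.072))
for t in('s2','d2'):
    P=cloud(load(t));z=P[...,2];m=((P[...,0]>.45)&(P[...,0]<.8)&(P[...,1]>.04)&(P[...,1]<.4)&(z>.052)&(z<.075))
    q=P[m];A=np.c_[q[:,:2]-[.625,.209],np.ones(len(q))];s=np.linalg.lstsq(A,q[:,2],rcond=None)[0];print(t,s,cv2.minAreaRect(q[:,:2].astype(np.float32)*1000))
E
```

```text
[ 0.61514126 -0.03861328  0.014373  ] [ 2.38731073 -4.2055796  -0.35611165]
s2 [-0.00379541  0.00132716  0.06444632] ((674.2606201171875, 230.75942993164062), (308.705078125, 283.7940979003906), 13.567499160766602)
d2 [0.00581906 0.00100599 0.06398673] ((674.7477416992188, 232.76165771484375), (309.57220458984375, 283.8272399902344), 13.568435668945312)
```

View pics/m2.png

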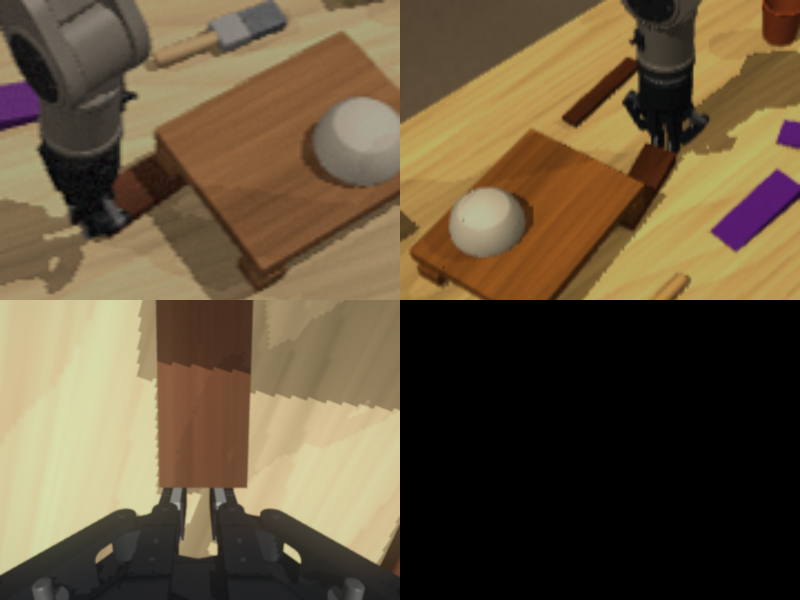

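Jammed at about 5 N. In the picture the wedge is under the foot (scene panel (180,180)) and the stand's outline has not shifted. Now I retreat, rise, and move over the press point.

send_rows:
  deltas:
    - {"dx": 3.5, "dy": -9.5, "dz": 0, "rx": 0, "ry": 0, "rz": 0}
    - {"dx": 7, "dy": -19, "dz": 5, "rx": 0, "ry": 0, "rz": 0}
    - {"dx": 7, "dy": -19, "dz": 40, "rx": 0, "ry": 0, "rz": 0}
    - {"dx": 7, "dy": -19, "dz": 75, "rx": 0, "ry": 0, "rz": 0}
    - {"dx": 7, "dy": -19, "dz": 105, "rx": 0, "ry": 0, "rz": 0}

```text
clock: 7.42
tcp_pos: [0.6221, -0.0563, 0.1212]
orientation: [-1.803, -2.572, -0.001]
contact_force: [0.9, 0.3, -0.0]
grip_width: 0.0148
gripper_force: 0.0
```

send_rows:
  deltas:
    - {"dx": -10, "dy": 30, "dz": 0, "rx": 0, "ry": 0, "rz": 0}
    - {"dx": -20, "dy": 60, "dz": 0, "rx": 0, "ry": 0, "rz": 0}
    - {"dx": -32, "dy": 95, "dz": 0, "rx": 0, "ry": 0, "rz": 0}
    - {"dx": -45, "dy": 128, "dz": 0, "rx": 0, "ry": 0, "rz": 0}
    - {"dx": -49, "dy": 143, "dz": -5, "rx": 0, "ry": 0, "rz": 0}
  jaw: 0

```text
clock: 7.83
tcp_pos: [0.5714, 0.0927, 0.1159]
orientation: [-1.796, -2.577, -0.005]
contact_force: [0.3, 0.7, -0.1]
grip_width: -0.0
gripper_force: 0.0
```

send_rows:
  deltas:
    - {"dx": 0, "dy": 0, "dz": -8, "rx": 0, "ry": 0, "rz": 0}
    - {"dx": 0, "dy": 0, "dz": -15, "rx": 0, "ry": 0, "rz": 0}
    - {"dx": 0, "dy": 0, "dz": -20, "rx": 0, "ry": 0, "rz": 0}
    - {"dx": 0, "dy": 0, "dz": -20, "rx": 0, "ry": 0, "rz": 0}

```text
clock: 8.17
tcp_pos: [0.5725, 0.0848, 0.0928]
orientation: [-1.806, -2.569, 0.004]
contact_force: [0.5, -0.1, -0.4]
grip_width: 0.0002
gripper_force: 0.0
```

Position is right. Lower to contact.

send_rows:
  deltas:
    - {"dx": 0, "dy": 0, "dz": -4, "rx": 0, "ry": 0, "rz": 0}
    - {"dx": 0, "dy": 0, "dz": -8, "rx": 0, "ry": 0, "rz": 0}
    - {"dx": 0, "dy": 0, "dz": -12, "rx": 0, "ry": 0, "rz": 0}
    - {"dx": 0, "dy": 0, "dz": -15, "rx": 0, "ry": 0, "rz": 0}
    - {"dx": 0, "dy": 0, "dz": -15, "rx": 0, "ry": 0, "rz": 0}

```text
clock: 8.58
tcp_pos: [0.5724, 0.0869, 0.0786]
orientation: [-1.803, -2.572, 0.001]
contact_force: [0.1, -1.0, -0.4]
grip_width: -0.0
gripper_force: 0.0
```

send_rows:
  deltas:
    - {"dx": 0, "dy": 0, "dz": -1, "rx": 0, "ry": 0, "rz": 0}
    - {"dx": 0, "dy": 0, "dz": -2, "rx": 0, "ry": 0, "rz": 0}
    - {"dx": 0, "dy": 0, "dz": -2, "rx": 0, "ry": 0, "rz": 0}

```text
clock: 8.83
tcp_pos: [0.5728, 0.0872, 0.0773]
orientation: [1.803, 2.573, 0.0]
contact_force: [0.1, -0.2, -0.3]
grip_width: -0.0002
gripper_force: 0.0
```

send_rows:
  deltas:
    - {"dx": 0, "dy": 0, "dz": -1, "rx": 0, "ry": 0, "rz": 0}
    - {"dx": 0, "dy": 0, "dz": -2, "rx": 0, "ry": 0, "rz": 0}
    - {"dx": 0, "dy": 0, "dz": -2, "rx": 0, "ry": 0, "rz": 0}

```text
clock: 9.08
tcp_pos: [0.5727, 0.0872, 0.0752]
orientation: [-1.803, -2.573, 0.0]
contact_force: [-0.1, -0.5, 0.0]
grip_width: -0.0
gripper_force: 0.0
```

send_rows:
  deltas:
    - {"dx": 0, "dy": 0, "dz": -1, "rx": 0, "ry": 0, "rz": 0}
    - {"dx": 0, "dy": 0, "dz": -1, "rx": 0, "ry": 0, "rz": 0}
    - {"dx": 0, "dy": 0, "dz": -1, "rx": 0, "ry": 0, "rz": 0}

```text
clock: 9.33
tcp_pos: [0.5728, 0.0872, 0.0751]
orientation: [1.803, 2.572, -0.0]
contact_force: [-3.1, -0.2, 8.4]
grip_width: 0.0
gripper_force: 3.7
```

send_rows:
  deltas:
    - {"dx": 0, "dy": 0, "dz": -0.5, "rx": 0, "ry": 0, "rz": 0}
    - {"dx": 0, "dy": 0, "dz": -0.5, "rx": 0, "ry": 0, "rz": 0}
    - {"dx": 0, "dy": 0, "dz": -0.5, "rx": 0, "ry": 0, "rz": 0}
    - {"dx": 0, "dy": 0, "dz": -0.5, "rx": 0, "ry": 0, "rz": 0}
    - {"dx": 0, "dy": 0, "dz": -0.5, "rx": 0, "ry": 0, "rz": 0}

```text
clock: 9.75
tcp_pos: [0.5728, 0.0872, 0.0751]
orientation: [1.803, 2.572, -0.0]
contact_force: [-4.6, -0.9, 12.3]
grip_width: 0.0
gripper_force: 5.8
```

send_rows:
  deltas:
    - {"dx": 0, "dy": 0, "dz": 0, "rx": 0, "ry": 0, "rz": 0}
    - {"dx": 0, "dy": 0, "dz": 0, "rx": 0, "ry": 0, "rz": 0}
    - {"dx": 0, "dy": 0, "dz": 0, "rx": 0, "ry": 0, "rz": 0}
    - {"dx": 0, "dy": 0, "dz": 0, "rx": 0, "ry": 0, "rz": 0}
    - {"dx": 0, "dy": 0, "dz": 0, "rx": 0, "ry": 0, "rz": 0}

```text
clock: 10.17
tcp_pos: [0.5728, 0.0872, 0.0751]
orientation: [1.803, 2.572, -0.0]
contact_force: [-4.6, -0.1, 11.6]
grip_width: -0.0003
gripper_force: 5.8
```

```bash
python3 - <<'E'
from h import *
f=grab('side','d3')['frame'];g=grab('wrist','w4')['frame'];h=grab('scene','s3')['frame']
a=cv2.resize(h[150:260,220:360],(400,314));b=cv2.resize(f[120:260,140:320],(400,311))
cv2.imwrite('pics/m3.png',np.hstack([a[:300],b[:300]]))
for t in('s2','s3','d2','d3'):
    P=cloud(load(t)).reshape(-1,3);a=np.radians(13.3);q=P[:,:2]-[.625,.2095];u=q@[np.cos(a),np.sin(a)];v=q@[-np.sin(a),np.cos(a)]
    m=(abs(u)<.09)&(abs(v)<.12)&(np.hypot(u-.036,v-.045)>.06)&(abs(P[:,2]-.064)<.008)&(np.hypot(u+.08,v+.11)>.045)
    s=np.linalg.lstsq(np.c_[u[m],v[m],np.ones(m.sum())],P[m,2],rcond=None)[0];print(t,s.round(4),m.sum())
o=r.get_obs();print(o['tcp_pos'],o['contact_force'])
E
```

```text
s2 [-0.0004  0.0002  0.0647] 2620
s3 [0.0008 0.001  0.0647] 2582
d2 [0.0021 0.0015 0.0643] 2600
d3 [0.0013 0.001  0.0642] 2588
[0.57281407 0.08720675 0.07506065] [-4.91996194  0.29049176 11.53648512]
```

View pics/m3.png

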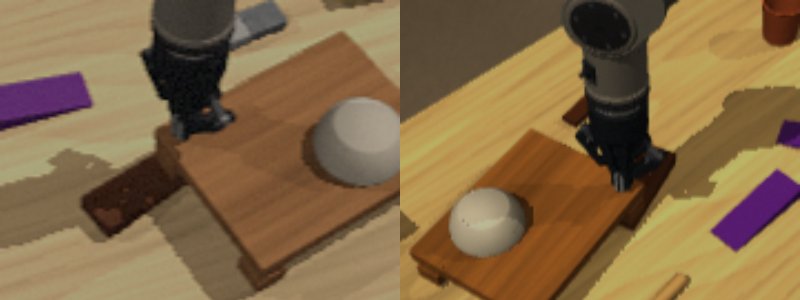

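The picture shows the fingers pressing the deck above the short foot (left panel (200,125)) with the wedge still under it. The press is about 11.5 N with no dip, and the deck tilts less than 0.002 rad.

```bash
python3 -c "
from bench import r
print(r.hand_in())"
```

```text
the job is handed in; nothing more can be done
None
```

I pushed the wedge in under the short foot until it jammed at about 5 N, then handed in pressing the deck above that foot with about 11.5 N; the stand did not dip and tilted under 0.002 rad, but the hand-in returned no verdict.

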